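Edge a spot plate out of its bay and set it on the reading stand

TASK

Press lightly (some 5 N) on the white spot plate with closed fingertips and edge it, still lying flat, out over the open front of its bay until about 40 mm of it overhangs. Pinch that overhang by the plate's two long sides, lift the plate off the riser and set it down gently and flat on the lit reading stand, centred and lying lengthways along it. Glazed stoneware cracks: never press it hard onto the riser or the stand, never let it tip off or drop, and leave the blue plate and the other things on the bench where they are.

Things in the scene. Friction and masses are not known exactly. Their poses are not given: they have to be found in the camera images.
- plate: white glazed spot plate: flat slab 110 (x) x 60 (y) x 12 (z) mm, about 210 g, wells too slight to hook. Loose in either bay of the riser, long axis along the bay, front end 12 to 18 mm behind the open edge, top 1 mm proud of the bay walls. Origin: centre of its underside; -x points to the open front, z up. Friction on the riser about 0.3; fingertips grip it better, 0.6 or more
- riser: fixed grey riser 140 (x) x 170 (y) mm, set to a different height each time: deck 50 to 72 mm above the bench. Two bays centred at y = +40.5 and -40.5 mm, each 66 mm wide between blue walls 11 mm high, closed at the back (wall face x = +60 mm), open at the front, where the deck ends at x = -70 mm with free space below. Origin: centre, 60 mm below the smooth deck; x to the closed back, z up
- riser_edge (a point): the middle of the riser's open front edge, at deck height: x = -70, y = 0, z = 60 mm in the riser's frame, same axes
- blue_plate: blue spot plate of the same size in the other bay; must stay. Origin: centre of its underside
- stand: fixed reading stand, set to a different height each time: black base 130 (x) x 110 (y) mm, narrow column, pale lit top 90 (x) x 44 (y) x 12 mm, flat upper face 58 to 76 mm above the bench and 54 mm above the base; a plate laid on it overhangs 8 mm at each long side, 10 mm at each end. Origin: centre, 64 mm below the upper face, x along the long side of the top
- stand_top (a point): centre of the flat upper face of the stand, 64 mm above the stand's origin; axes as the stand's
- tube_block: turquoise block 70 x 55 x 30 mm with six capped tubes, 46 mm high in all; bystander. Origin: centre of its underside
- dish_a: closed petri dish, 93 mm across, 16 mm high; bystander. Origin: centre of its underside
- dish_b: closed petri dish, 93 mm across, 16 mm high; bystander. Origin: centre of its underside
- dropper: amber dropper bottle, 36 mm across, 75 mm high; bystander. Origin: centre of its underside
- beaker: glass beaker, 68 mm across, 85 mm high; bystander. Origin: centre of its underside
Mind the look-alikes: they are no part of the job. Of the things like the plate, leave any that is orange or red; of the rest the larger one is meant.

How it is judged:
By the outcome, as a careful person would: the job done as asked, in the order asked, and still so for the second after the job is handed in, with the robot touching nothing.
It also fails if it takes over 69 s, if anything falls off the work surface, if the arm or the gripper's body presses on something with over 40 N, if the wrist force passes 120 N, or if a joint passes its speed limit or range.

ROBOT

A 6-joint arm with a two-finger parallel gripper is mounted at the origin on the work surface. World frame = base frame: x ahead of the robot, y to its left, z up, the work surface at z = 0. Lengths are in m, angles in rad, forces in N, time in s.
With the tool pointing down it reaches from about 0.225 to 0.875 m from the base axis. Payload 3.4 kg.
Tool frame: the origin (TCP) lies midway between the tips of the shut fingers; the grasp point (between the pads) lies 19 mm behind it (arm.tcp_to_grasp is the z of the grasp point in the tool frame, in m); z points along the fingers, y is the line along which they close (so a half turn about z gives the same grasp; the last joint's range is limited). The gripper opens to 85 mm and grips with 20 to 120 N. Pads are 22 mm wide; open, the fingers measure 114 mm over their backs; the gripper's body (76 mm by 85 mm) begins 54 mm behind the grasp point. The pads swing forward as they close: fully open they stand 13 mm farther back than shut.
Start: joints at [1.2, 0.276, 1.505, -0, 1.361, -0.121], TCP at [0.142, 0.557, 0.231] pointing down, gripper open.
Joint ranges: [-2.89, 2.89], [-0.75, 2.08], [0.22, 2.7], [-1.18, 4.32], [0.11, 2.71], [-2.7, 2.7]. Speed limits (rad/s): [2.57, 2.57, 3.14, 3.14, 3.14, 3.14].

INTERFACE

Orientations are given as a rotation vector (axis times angle).
In Python, from rig import readout, viewer, arm gives the robot as it stands.
- The arm moves only by the tool play_rows, never from a script. Its argument "series" is a list of rows, each an object with "jaw": the opening, from 0 (shut) to 1 (fully open); "offset": the shift along the world's x, y, z in m, a list of three; "twist": the turn, a rotation vector about the world's x, y, z in rad, a list of three. A call has 1 to 12 rows; each row is the pose to reach, as a shift and turn from the pose commanded when the call began; what a row does not reach only later rows make up. A row lasts 1/10 s, in which the tool goes at most 50 mm and 8.59 degrees, less where a joint would pass 70% of its speed; a pose out of reach is approached as far as the arm can. A call with a gripper value outside its range is refused whole. The fingers move at their own pace and stop on an object; "squeeze" is the grip in N (left out, the last holds). Time passes only in rows, so rows that repeat a pose let the fingers close. It gives the time, the measured TCP pose, the force, the opening and the grip force at its end, in the units of the state.
- readout.get_state(): the state, without advancing time (a new reading comes with each control period).
- viewer.snapshot(name): name is "scene" or "top" or "wrist"; returns a dict with "pixels" (420x560x3 uint8, red, green, blue), "mtx" (3x3 intrinsics, pixels), "rvec" (rotation vector, rad) and "tvec" (3), from world to camera coordinates, as OpenCV has them. Camera axes: x right, y down, z forward; pixel columns grow to the right and rows downward; lengths in m; the calibration is good to about 2 mm. A picture is of the moment at which its call begins. There is no depth.
- arm.sign_off(): hands the job in; it is judged then, once.
The state is a dict: "time_s": time; "q": joint angles; "joint_velocities": joint speeds; "joint_efforts": joint torques, N m; "ee_pos": TCP position; "eef_rot": TCP orientation; "wrist_force": force on the tool from outside, world axes, zero at the start; "wrist_torque": the same for the moment, N m; "grip_width": finger opening in m; "grasp_force": force on a finger pad.
Only numpy, scipy, OpenCV 4.12 (cv2) and the standard library are available. Lean on these libraries where they do the work, as an engineer would, in place of code of your own. Each camera call takes 0.05 s, during which the arm holds its last target. There are 200 camera calls.

## Working session

There is one attempt and no reset: what is moved stays moved. The work goes in short steps, Python scripts to look and compute and a tool call to move; the robot and the scene stay as the last step left them, time stands still between calls to the robot, and variables do not carry over. Pictures are saved under pics/ and viewed, at most 10 in all, crops included, and the job is handed in when it is done.

Besides the shell and the picture viewer there is one more tool, called after ">>>" in YAML: its name, and indented under it one key for each argument. play_rows: Moves the arm, as the interface text tells. Its arguments: {"type":"object","properties":{"series":{"type":"array","items":{"type":"object","properties":{"jaw":{"type":"number"},"offset":{"type":"array","items":{"type":"number"}},"twist":{"type":"array","items":{"type":"number"}}}}},"squeeze":{"type":"number"}},"required":["series"]}

```bash
mkdir -p pics; ls
cat > h.py <<'E'
import cv2,numpy as np
from rig import readout,viewer,arm
def snap(n,f=None):
    s=viewer.snapshot(n)
    if f: cv2.imwrite('pics/'+f,cv2.cvtColor(s['pixels'],cv2.COLOR_RGB2BGR))
    return s
def ray(s,uv,z):
    R=cv2.Rodrigues(np.array(s['rvec'],float))[0];t=np.array(s['tvec'],float).ravel()
    c=-R.T@t
    d=R.T@np.linalg.inv(s['mtx'])@np.array([uv[0],uv[1],1.])
    return c+d*(z-c[2])/d[2]
def cam(s):
    R=cv2.Rodrigues(np.array(s['rvec'],float))[0];t=np.array(s['tvec'],float).ravel()
    return -R.T@t,R
def proj(s,P):
    return cv2.projectPoints(np.array(P,float).reshape(-1,1,3),np.array(s['rvec'],float),np.array(s['tvec'],float),np.array(s['mtx'],float),None)[0].reshape(-1,2)
E
python3 - <<'E'
from h import *
import pickle
S={}
for n in ['scene','top']:
    S[n]=snap(n,n+'0.png'); print(n,cam(S[n])[0])
pickle.dump(S,open('s0.pkl','wb'))
print(readout.get_state())
E
```

```text
pics
scene [0.92170884 0.67693233 0.91025643]
top [0.38912281 0.00488562 1.38257141]
{'time_s': 0.1, 'q': array([ 1.19998887e+00,  2.76539410e-01,  1.50598904e+00,  1.87445806e-05,
        1.36070953e+00, -1.20982803e-01]), 'joint_velocities': array([-0.00067941, -0.00388812, -0.00272517,  0.00096572, -0.00082208,
       -0.00017743]), 'joint_efforts': array([ 9.13128406e-04, -4.17700374e+01, -2.46403241e+01, -2.06603422e-04,
        5.62223882e-03,  7.01446496e-06]), 'ee_pos': array([0.14197959, 0.55671739, 0.23052882]), 'eef_rot': array([-3.91357813e-01, -3.11669844e+00,  2.49938690e-03]), 'wrist_force': array([-0.12507856, -0.02538861, -0.50141144]), 'wrist_torque': array([ 0.01306987,  0.01036089, -0.00840369]), 'grasp_force': 0.0, 'grip_width': 0.08555999700082391}
```

View pics/top0.png

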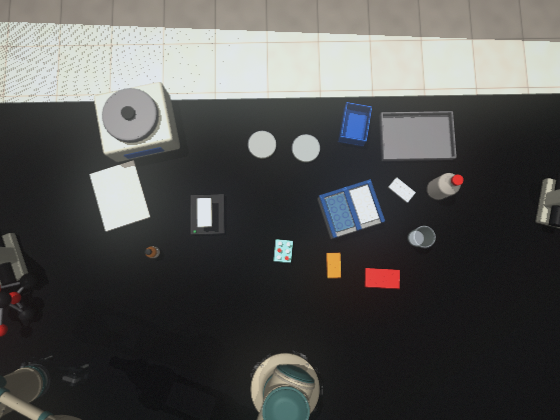

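View pics/scene0.png

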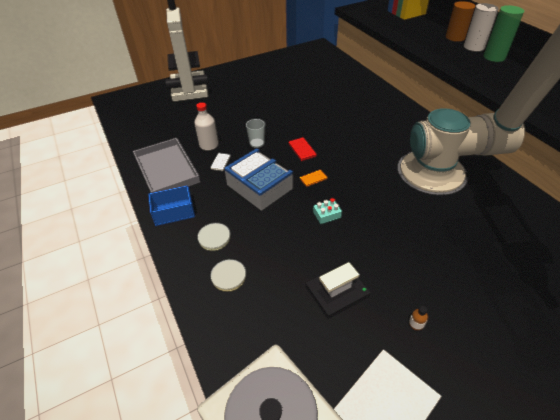

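The white candidates in the top view are the riser plate at about (366,204) and a loose white card at (402,190). Orange (334,265) and red (383,278) are excluded by colour. The plate in the bay is the larger white one and fits the description. Next is an enlarged crop to confirm it.

Run:
```python
from h import *
import pickle
S=pickle.load(open('s0.pkl','rb'))
a=S['top']['pixels'][172:246,310:420]; b=S['scene']['pixels'][140:214,215:325]
a,b=[cv2.resize(i,None,fx=4,fy=4,interpolation=cv2.INTER_CUBIC) for i in (a,b)]
c=np.vstack([a,b])
cv2.imwrite('pics/crop1.png',c[:,:,::-1])
for n in S:
    im=S[n]['pixels'].astype(int); m=((im.min(2)>150)).astype(np.uint8)
    k,l,st,ce=cv2.connectedComponentsWithStats(m)
    for i in range(1,k):
        if 80<st[i,4]<3000:
            cn=cv2.findContours((l==i).astype(np.uint8),0,2)[0][0]; r=cv2.minAreaRect(cn)
            print(n,st[i,4],np.round(ce[i],1),np.round(r[1],1),round(r[2],1), np.round(cv2.boxPoints(r),1).tolist(), ray(S[n],ce[i],.07).round(3))
```

```text
scene 154 [172.8  15.6] [13.3 12.4] 84.3 [[165.8000030517578, 9.100000381469727], [178.1999969482422, 7.900000095367432], [179.5, 21.100000381469727], [167.10000610351562, 22.399999618530273]] [ 0.405 -1.599  0.07 ]
scene 168 [203.3 120.4] [11. 17.] 90.0 [[195.0, 115.0], [212.0, 115.0], [212.0, 126.0], [195.0, 126.0]] [ 0.609 -0.573  0.07 ]
scene 192 [219.9 161.1] [11.6 18.8] 26.6 [[210.60000610351562, 166.8000030517578], [219.0, 150.0], [229.39999389648438, 155.1999969482422], [221.0, 172.0]] [ 0.643 -0.324  0.07 ]
scene 440 [249.6 163.7] [14.2 35.3] 58.0 [[231.1999969482422, 166.6999969482422], [261.1000061035156, 148.0], [268.70001220703125, 160.10000610351562], [238.6999969482422, 178.8000030517578]] [ 0.563 -0.264  0.07 ]
scene 162 [443.8 186. ] [ 6.8 40.2] 82.9 [[420.8999938964844, 185.5], [460.79998779296875, 180.5], [461.70001220703125, 187.3000030517578], [421.79998779296875, 192.3000030517578]] [0.088 0.125 0.07 ]
scene 590 [213.2 235.1] [30. 24.] 0.0 [[198.0, 247.0], [198.0, 223.0], [228.0, 223.0], [228.0, 247.0]] [ 0.778 -0.037  0.07 ]
scene 763 [227.6 273.8] [28. 33.] 90
[... 1364 characters left out ...]
0000610351562], [361.79998779296875, 228.0]] [ 0.559 -0.261  0.07 ]
top 411 [203.7 212. ] [28. 14.] 90.0 [[197.0, 198.0], [211.0, 198.0], [211.0, 226.0], [197.0, 226.0]] [0.55  0.243 0.07 ]
top 133 [415.5 237.9] [13. 12.] 90.0 [[410.0, 231.0], [422.0, 231.0], [422.0, 244.0], [410.0, 244.0]] [ 0.455 -0.416  0.07 ]
top 274 [282.8 250. ] [16.2 21.1] 5.7 [[274.0, 260.1000061035156], [276.1000061035156, 239.10000610351562], [292.20001220703125, 240.6999969482422], [290.1000061035156, 261.70001220703125]] [ 0.426 -0.001  0.07 ]
top 481 [266.5 370.9] [20.1 57.3] 44.2 [[239.10000610351562, 386.5], [279.1000061035156, 345.3999938964844], [293.5, 359.3999938964844], [253.5, 400.5]] [0.068 0.054 0.07 ]
```

View pics/crop1.png

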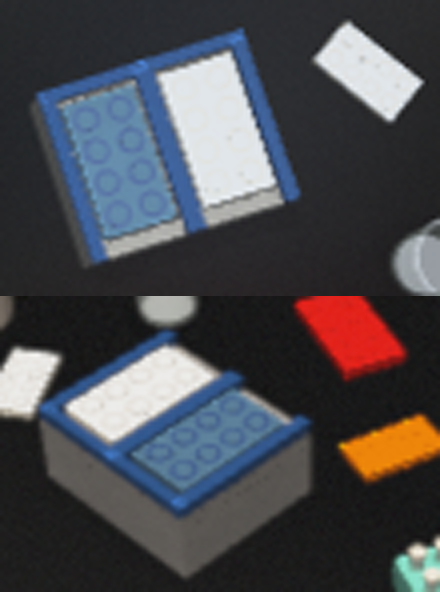

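The crop shows the white plate in the right-hand bay, around top pixels (366,204), with the open front toward the robot (down in the image). The loose white card at (402,190) is clearly smaller, so the bay plate is the one meant. I'll go above the stand first and look from close by.

>>> play_rows:
  series:
    - {"jaw":0,"offset":[0.34,-0.32,0.1],"twist":[0,0,0.58]}
    - {"jaw":0,"offset":[0.34,-0.32,0.1],"twist":[0,0,0.58]}
    - {"jaw":0,"offset":[0.34,-0.32,0.1],"twist":[0,0,0.58]}
    - {"jaw":0,"offset":[0.34,-0.32,0.1],"twist":[0,0,0.58]}
    - {"jaw":0,"offset":[0.34,-0.32,0.1],"twist":[0,0,0.58]}
    - {"jaw":0,"offset":[0.34,-0.32,0.1],"twist":[0,0,0.58]}
    - {"jaw":0,"offset":[0.34,-0.32,0.1],"twist":[0,0,0.58]}
    - {"jaw":0,"offset":[0.34,-0.32,0.1],"twist":[0,0,0.58]}
    - {"jaw":0,"offset":[0.34,-0.32,0.1],"twist":[0,0,0.58]}
    - {"jaw":0,"offset":[0.34,-0.32,0.1],"twist":[0,0,0.58]}
    - {"jaw":0,"offset":[0.34,-0.32,0.1],"twist":[0,0,0.58]}
    - {"jaw":0,"offset":[0.34,-0.32,0.1],"twist":[0,0,0.58]}

```text
time_s: 1.3
ee_pos: [0.4824, 0.2365, 0.3307]
eef_rot: [0.513, -3.098, -0.001]
wrist_force: [0.0, 1.0, -0.4]
grip_width: 0.0
grasp_force: 0.0
```

Run:
```python
from h import *
import pickle
s=snap('wrist','w1.png'); pickle.dump(s,open('w1.pkl','wb'))
c,R=cam(s);st=readout.get_state();print(c,R.round(2).tolist(),st['ee_pos'],st['eef_rot'],st['q'].round(2),s['mtx'])
print('pix of stand',proj(s,[.55,.242,.07]), 'riser',proj(s,[.56,-.26,.07]))
```

```text
[0.4069344  0.21162107 0.47432161] [[-0.32, 0.95, 0.0], [0.9, 0.31, 0.31], [0.29, 0.1, -0.95]] [0.48157392 0.23723807 0.33065018] [ 5.15060107e-01 -3.09711124e+00 -1.00053554e-03] [ 0.33  0.18  1.39  0.    1.57 -1.57] [[366.27354763   0.         278.4211182 ]
 [  0.         366.27354763 213.79114952]
 [  0.           0.           1.        ]]
pix of stand [[263.4620738  224.84174447]] riser [[-197.18714212   87.74740721]]
```

View pics/w1.png

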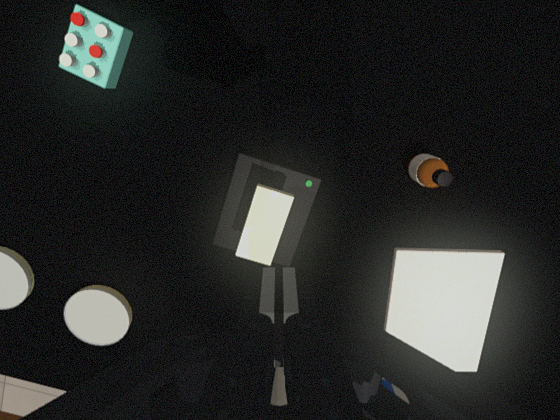

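The wrist view shows the stand's lit top at about (265,225), the base around it and the closed fingertips at (279,290). Next I look over the riser.

>>> play_rows:
  series:
    - {"jaw":0,"offset":[-0.03,-0.51,-0.03]}
    - {"jaw":0,"offset":[-0.03,-0.51,-0.03]}
    - {"jaw":0,"offset":[-0.03,-0.51,-0.03]}
    - {"jaw":0,"offset":[-0.03,-0.51,-0.03]}
    - {"jaw":0,"offset":[-0.03,-0.51,-0.03]}
    - {"jaw":0,"offset":[-0.03,-0.51,-0.03]}
    - {"jaw":0,"offset":[-0.03,-0.51,-0.03]}
    - {"jaw":0,"offset":[-0.03,-0.51,-0.03]}
    - {"jaw":0,"offset":[-0.03,-0.51,-0.03]}
    - {"jaw":0,"offset":[-0.03,-0.51,-0.03]}
    - {"jaw":0,"offset":[-0.03,-0.51,-0.03]}
    - {"jaw":0,"offset":[-0.03,-0.51,-0.03]}

```text
validation failed for argument at $.se...
```

Run:
```python
from h import *
import pickle
s=snap('wrist','w2.png'); pickle.dump(s,open('w2.pkl','wb'))
st=readout.get_state();print(st['time_s'],st['ee_pos'],st['q'].round(2))
```

```text
1.4 [0.48110104 0.2376986  0.33073867] [ 0.33  0.18  1.39  0.    1.57 -1.57]
```

View pics/w2.png

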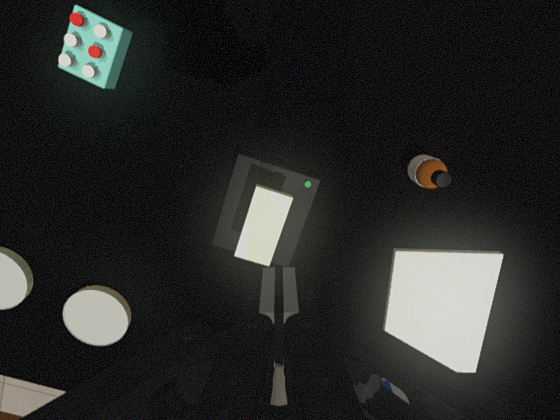

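The twist field is required, so that move was refused and this view is the same as before.

>>> play_rows:
  series:
    - {"jaw":0,"offset":[-0.03,-0.51,-0.03],"twist":[0,0,0]}
    - {"jaw":0,"offset":[-0.03,-0.51,-0.03],"twist":[0,0,0]}
    - {"jaw":0,"offset":[-0.03,-0.51,-0.03],"twist":[0,0,0]}
    - {"jaw":0,"offset":[-0.03,-0.51,-0.03],"twist":[0,0,0]}
    - {"jaw":0,"offset":[-0.03,-0.51,-0.03],"twist":[0,0,0]}
    - {"jaw":0,"offset":[-0.03,-0.51,-0.03],"twist":[0,0,0]}
    - {"jaw":0,"offset":[-0.03,-0.51,-0.03],"twist":[0,0,0]}
    - {"jaw":0,"offset":[-0.03,-0.51,-0.03],"twist":[0,0,0]}
    - {"jaw":0,"offset":[-0.03,-0.51,-0.03],"twist":[0,0,0]}
    - {"jaw":0,"offset":[-0.03,-0.51,-0.03],"twist":[0,0,0]}
    - {"jaw":0,"offset":[-0.03,-0.51,-0.03],"twist":[0,0,0]}
    - {"jaw":0,"offset":[-0.03,-0.51,-0.03],"twist":[0,0,0]}

```text
time_s: 2.6
ee_pos: [0.4521, -0.2728, 0.3005]
eef_rot: [0.514, -3.098, -0.003]
wrist_force: [-0.4, 0.5, -1.3]
grip_width: 0.0001
grasp_force: 0.0
```

Run:
```python
from h import *
import pickle
s=snap('wrist','w3.png'); pickle.dump(s,open('w3.pkl','wb'))
st=readout.get_state();print(st['time_s'],st['ee_pos'],st['q'].round(2))
```

```text
2.65 [ 0.45217657 -0.27133205  0.30085633] [-0.67  0.17  1.47  0.    1.5  -2.57]
```

View pics/w3.png

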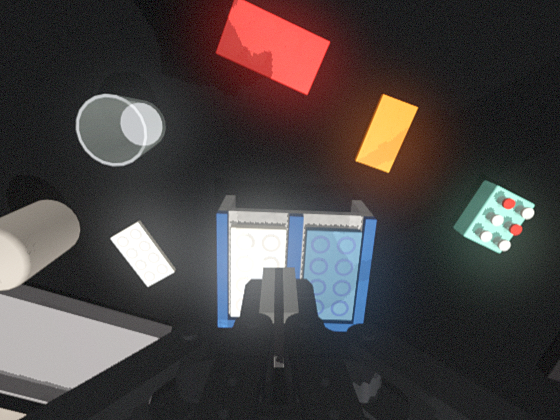

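The wrist view shows the white plate at about (258,270), its front end at row ~226, the deck edge at row ~213 and the blue plate at (332,275). The last joint is near its limit, so I'll flip the tool later. First I measure edges numerically.

Run:
```python
from h import *
import pickle
S=pickle.load(open('s0.pkl','rb'));s=pickle.load(open('w3.pkl','rb'));w1=pickle.load(open('w1.pkl','rb'))
p=s['pixels'].astype(int)
for x in (245,275,315,350): print('col',x,[tuple(p[y,x]) for y in range(205,240,2)] if 0 else [int(p[y,x].mean()) for y in range(205,240)])
print('row235',[int(p[235,x].mean()) for x in range(210,305)])
print('row235b-r',[int(p[235,x,2]-p[235,x,0]) for x in range(210,380)])
# stand, ray of bright mask
for n,q in (('w1',w1),('top',S['top']),('scene',S['scene'])):
    im=q['pixels'].astype(int);m=(im.min(2)>(200 if n=='w1' else 170)).astype(np.uint8)
    k,l,stt,ce=cv2.connectedComponentsWithStats(m);uv=proj(q,[.55,.242,.07])[0]
    i=np.argmin(np.hypot(*(ce[1:]-uv).T))+1
    cn=cv2.findContours((l==i).astype(np.uint8),0,2)[0][0];bx=cv2.approxPolyDP(cn,3,True)[:,0]
    print(n,ce[i],bx.tolist(),[ray(q,b,.067).round(3)[:2].tolist() for b in bx], im[int(uv[1]),int(uv[0])])
# blue walls in top
im=S['top']['pixels'][180:240,315:385].astype(int);m=((im[...,2]-im[...,0]>55)&(im[...,1]<115)).astype(np.uint8)
k,l,stt,ce=cv2.connectedComponentsWithStats(m);i=1+np.argmax(stt[1:,4]);cn=cv2.findContours((l==i).astype(np.uint8),0,2)[0][0]
r=cv2.minAreaRect(cn);print('riser top',r,[(b+[315,180]).round(1).tolist() for b in cv2.boxPoints(r)],[ray(S['top'],b+[315,180],.07).round(3)[:2].tolist() for b in cv2.boxPoints(r)])
```

```text
col 245 [85, 80, 82, 110, 113, 121, 167, 196, 203, 200, 202, 200, 200, 203, 204, 204, 174, 143, 138, 146, 153, 154, 162, 225, 254, 255, 255, 255, 255, 253, 250, 254, 255, 255, 255]
col 275 [83, 82, 85, 85, 100, 113, 121, 149, 191, 202, 200, 200, 200, 199, 201, 204, 207, 207, 170, 137, 140, 155, 157, 159, 218, 255, 255, 255, 255, 255, 250, 245, 246, 255, 255]
col 315 [63, 70, 68, 68, 62, 70, 102, 105, 117, 192, 205, 204, 202, 206, 203, 203, 201, 205, 206, 161, 131, 130, 111, 100, 99, 126, 170, 179, 180, 178, 176, 172, 170, 168, 170]
col 350 [60, 65, 63, 66, 64, 63, 69, 94, 109, 111, 179, 220, 225, 221, 220, 219, 216, 216, 218, 223, 223, 185, 154, 127, 96, 87, 97, 157, 188, 189, 189, 189, 178, 171, 176]
row235 [86, 90, 91, 93, 94, 91, 113, 155, 153, 156, 153, 151, 155, 156, 153, 157, 156, 126, 147, 212, 203, 255, 255, 255, 255, 255, 255, 255, 255, 254, 253, 253, 253, 253, 254, 250, 246, 241, 239, 240, 241, 249, 255, 255, 255, 255, 255, 255, 255, 255, 255, 255, 255, 255, 255, 253, 241, 247, 240, 244, 244, 244, 243, 242, 245, 250, 252, 255, 255, 255, 255, 255, 255, 255, 255, 255, 192, 15
[... 686 characters left out ...]
 60, 112, 111, 111, 110, 109, 109, 109, 109, 110, 113, 104, 27, 6, 9, 13, 12]
w1 [272. 223.] [[272, 223]] [[0.546, 0.251]] [212 213 197]
top [203.66243655 211.67005076] [[198, 198], [198, 226], [210, 225], [210, 198]] [[0.595, 0.262], [0.506, 0.262], [0.509, 0.224], [0.594, 0.224]] [224 229 234]
scene [338.67052023 275.73603083] [[349, 263], [320, 277], [329, 289], [358, 274]] [[0.504, 0.22], [0.592, 0.22], [0.591, 0.26], [0.503, 0.259]] [236 235 216]
riser top ((36.58708953857422, 27.772132873535156), (44.34486770629883, 54.89772033691406), 72.25532531738281) [[318.7, 195.0], [371.0, 178.3], [384.5, 220.5], [332.2, 237.3]] [[0.596, -0.118], [0.647, -0.286], [0.511, -0.322], [0.462, -0.156]]
```

Run:
```python
from h import *
import pickle
from scipy.optimize import brentq
S=pickle.load(open('s0.pkl','rb'));s=pickle.load(open('w3.pkl','rb'));w1=pickle.load(open('w1.pkl','rb'))
D=lambda s,a,b,z:np.linalg.norm(ray(s,a,z)-ray(s,b,z))
# wall outer edges refined over rows
p=s['pixels'].astype(int);br=p[...,2]-p[...,0]
L=[];R_=[]
for y in range(225,300,5):
    c=np.where(br[y]>40)[0];c=c[(c>200)&(c<390)];L.append((c.min()-.5,y));R_.append((c.max()+.5,y))
L=np.array(L);R_=np.array(R_)
for z in (.061,.07,.08): 
    a=np.array([ray(s,u,z)[:2] for u in L]);b=np.array([ray(s,u,z)[:2] for u in R_])
    d=a[-1]-a[0];e=b[-1]-b[0];n=np.array([-d[1],d[0]])/np.linalg.norm(d)
    print(z,'yaw',np.degrees(np.arctan2(*d[::-1])),np.degrees(np.arctan2(*e[::-1])),'width',((b-a)@n).round(4))
for nm,a,b,l in (('plate w',(230.5,235),(286,235.5),.060),):
    try: print(nm,brentq(lambda z:D(s,a,b,z)-l,.0,.2))
    except Exception as e: print(nm,e)
# stand in w1
im=w1['pixels'].astype(int);m=(im.min(2)>140).astype(np.uint8)
k,l,stt,ce=cv2.connectedComponentsWithStats(m)
i=l[230,262];cn=cv2.findContours((l==i).astype(np.uint8),0,2)[0][0];bx=cv2.approxPolyDP(cn,3,True)[:,0];print('stand',stt[i],bx.tolist())
for z in (.058,.067,.076):
    P=[ray(w1,b,z)[:2] for b in bx];print(z,np.round(P,3).tolist(),[round(np.linalg.norm(P[j]-P[j-1]),4) for j in range(len(P))],np.mean(P,0))
```

```text
0.061 yaw 16.54884622779057 16.610981062274078 width [0.1777 0.1785 0.1782 0.1779 0.1775 0.1772 0.178  0.1777 0.1774 0.1782
 0.1779 0.1776 0.1784 0.1781 0.1778]
0.07 yaw 16.548846227790566 16.610981062274107 width [0.1735 0.1743 0.174  0.1737 0.1734 0.1731 0.1739 0.1735 0.1732 0.174
 0.1737 0.1734 0.1742 0.1739 0.1736]
0.08 yaw 16.548846227790552 16.610981062274085 width [0.1689 0.1696 0.1693 0.169  0.1687 0.1684 0.1692 0.1689 0.1686 0.1694
 0.1691 0.1688 0.1696 0.1693 0.169 ]
plate w 0.07467355254474523
stand [ 236  186   58   80 2745] [[257, 186], [236, 255], [269, 265], [293, 197]]
0.058 [[0.511, 0.221], [0.603, 0.223], [0.603, 0.266], [0.51, 0.265]] [np.float64(0.0442), np.float64(0.0921), np.float64(0.0431), np.float64(0.0929)] [0.55666247 0.24371893]
0.067 [[0.509, 0.221], [0.599, 0.223], [0.599, 0.265], [0.508, 0.264]] [np.float64(0.0433), np.float64(0.0901), np.float64(0.0421), np.float64(0.0909)] [0.55342567 0.24302504]
0.076 [[0.506, 0.22], [0.595, 0.222], [0.594, 0.264], [0.505, 0.263]] [np.float64(0.0423), np.float64(0.0881), np.float64(0.0412), np.float64(0.0889)] [0.55018886 0.24233115]
```

Run:
```python
from h import *
import pickle
s=pickle.load(open('w3.pkl','rb'));S=pickle.load(open('s0.pkl','rb'))
a=np.radians(16.6);u=np.array([np.cos(a),np.sin(a)]);v=np.array([-u[1],u[0]])
f=lambda px,z:(lambda P:np.array([P[:2]@u,P[:2]@v]))(ray(s,px,z))
for zd in (.063,.066):
    e=np.mean([f((245,211),zd),f((275,212.5),zd)],0);pf=np.mean([f((245,227.7),zd+.012),f((275,228.7),zd+.012)],0);pb=np.mean([f((245,221),zd),f((275,223),zd)],0)
    l=f((230.5,235),zd+.012)[1];r=f((286,235.5),zd+.012)[1]
    wl=f((216,235),zd+.011)[1];wr=f((376.5,235),zd+.011)[1]
    print('deck',zd,'gap',pf[0]-e[0],pb[0]-e[0],'plate v',l,r,(l+r)/2,'from walls',(wl+wr)/2-40.5e-3, 'edge u',e[0],'front u',pf[0])
    c=u*(pf[0]+.055)+v*(l+r)/2;print('centre',c)
st=readout.get_state();print(st['ee_pos'],(st['ee_pos'][:2]@u,st['ee_pos'][:2]@v))
```

```text
deck 0.063 gap 0.014675135977889886 0.011861584320749685 plate v -0.43856368776610527 -0.378641149950409 -0.4086024188582571 from walls -0.40799447937934524 edge u 0.39841301070930163 front u 0.4130881466871915
centre [ 0.5653124  -0.25784558]
deck 0.066 gap 0.014524416047730915 0.011768189712558219 plate v -0.43819456940124574 -0.3787591867973151 -0.4084768780992804 from walls -0.4082025719503978 edge u 0.3974469676012411 front u 0.411971383648972
centre [ 0.56420631 -0.25804432]
[ 0.45217657 -0.27133205  0.30085633] (np.float64(0.3558146076084072), np.float64(-0.3892052113865251))
```

>>> play_rows:
  series:
    - {"jaw":0,"offset":[0.123,0.017,-0.12],"twist":[0,0,-1.59]}
    - {"jaw":0,"offset":[0.123,0.017,-0.12],"twist":[0,0,-1.59]}
    - {"jaw":0,"offset":[0.123,0.017,-0.12],"twist":[0,0,-1.59]}
    - {"jaw":0,"offset":[0.123,0.017,-0.12],"twist":[0,0,-1.59]}
    - {"jaw":0,"offset":[0.123,0.017,-0.12],"twist":[0,0,-1.59]}
    - {"jaw":0,"offset":[0.123,0.017,-0.12],"twist":[0,0,-1.59]}
    - {"jaw":0,"offset":[0.123,0.017,-0.12],"twist":[0,0,-1.59]}
    - {"jaw":0,"offset":[0.123,0.017,-0.12],"twist":[0,0,-1.59]}
    - {"jaw":0,"offset":[0.123,0.017,-0.12],"twist":[0,0,-1.59]}
    - {"jaw":0,"offset":[0.123,0.017,-0.12],"twist":[0,0,-1.59]}
    - {"jaw":0,"offset":[0.123,0.017,-0.12],"twist":[0,0,-1.59]}
    - {"jaw":0,"offset":[0.123,0.017,-0.12],"twist":[0,0,-1.59]}

```text
time_s: 3.85
ee_pos: [0.5755, -0.2524, 0.182]
eef_rot: [-1.846, -2.542, -0.002]
wrist_force: [0.0, 0.5, 0.2]
grip_width: 0.0004
grasp_force: 0.0
```

>>> play_rows:
  series:
    - {"jaw":0,"offset":[0,0,-0.06],"twist":[0,0,-1.597]}
    - {"jaw":0,"offset":[0,0,-0.06],"twist":[0,0,-1.597]}
    - {"jaw":0,"offset":[0,0,-0.06],"twist":[0,0,-1.597]}
    - {"jaw":0,"offset":[0,0,-0.06],"twist":[0,0,-1.597]}
    - {"jaw":0,"offset":[0,0,-0.06],"twist":[0,0,-1.597]}
    - {"jaw":0,"offset":[0,0,-0.06],"twist":[0,0,-1.597]}
    - {"jaw":0,"offset":[0,0,-0.06],"twist":[0,0,-1.597]}
    - {"jaw":0,"offset":[0,0,-0.06],"twist":[0,0,-1.597]}
    - {"jaw":0,"offset":[0,0,-0.06],"twist":[0,0,-1.597]}
    - {"jaw":0,"offset":[0,0,-0.06],"twist":[0,0,-1.597]}
    - {"jaw":0,"offset":[0,0,-0.06],"twist":[0,0,-1.597]}
    - {"jaw":0,"offset":[0,0,-0.06],"twist":[0,0,-1.597]}

```text
time_s: 5.05
ee_pos: [0.5754, -0.2538, 0.1218]
eef_rot: [-3.108, -0.452, -0.001]
wrist_force: [-0.1, 0.2, 0.2]
grip_width: -0.0002
grasp_force: 0.0
```

Run:
```python
from h import *
s=snap('wrist','w4.png');import pickle;pickle.dump(s,open('w4.pkl','wb'))
st=readout.get_state();R=cv2.Rodrigues(st['eef_rot'])[0]
print(st['ee_pos'],np.degrees(np.arctan2(R[1,1],R[0,1])),R[:,2],st['q'].round(2),st['wrist_force'])
```

```text
[ 0.57539598 -0.25408373  0.12168452] -73.38279422637802 [ 2.05346193e-04  3.49221042e-04 -9.99999918e-01] [-0.53  0.43  1.55  0.    1.16  0.75] [-0.29270397  0.19598109  0.45220135]
```

View pics/w4.png

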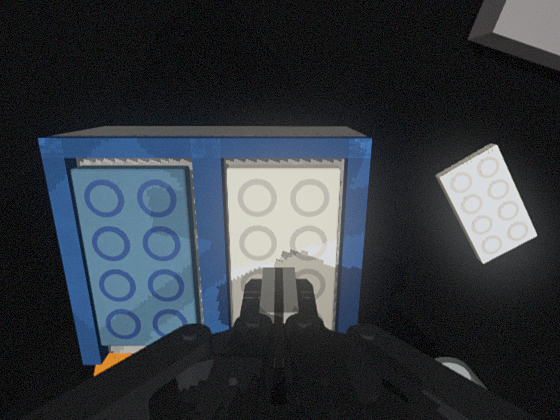

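The wrist view shows the tips centred on the white plate, which spans columns 226–343. Now the descent, slow near contact.

>>> play_rows:
  series:
    - {"jaw":0,"offset":[0,0,-0.015],"twist":[0,0,0]}
    - {"jaw":0,"offset":[0,0,-0.027],"twist":[0,0,0]}
    - {"jaw":0,"offset":[0,0,-0.035],"twist":[0,0,0]}
    - {"jaw":0,"offset":[0,0,-0.038],"twist":[0,0,0]}
    - {"jaw":0,"offset":[0,0,-0.039],"twist":[0,0,0]}
    - {"jaw":0,"offset":[0,0,-0.04],"twist":[0,0,0]}
    - {"jaw":0,"offset":[0,0,-0.04],"twist":[0,0,0]}

```text
time_s: 5.8
ee_pos: [0.5754, -0.256, 0.0816]
eef_rot: [3.109, 0.446, 0.001]
wrist_force: [0.3, 0.2, -0.4]
grip_width: 0.0002
grasp_force: 0.0
```

>>> play_rows:
  series:
    - {"jaw":0,"offset":[0,0,-0.001],"twist":[0,0,0]}
    - {"jaw":0,"offset":[0,0,-0.002],"twist":[0,0,0]}
    - {"jaw":0,"offset":[0,0,-0.002],"twist":[0,0,0]}

```text
time_s: 6.1
ee_pos: [0.5751, -0.2558, 0.0793]
eef_rot: [3.11, 0.446, 0.0]
wrist_force: [0.4, 0.2, 0.0]
grip_width: -0.0002
grasp_force: 0.0
```

>>> play_rows:
  series:
    - {"jaw":0,"offset":[0,0,-0.001],"twist":[0,0,0]}
    - {"jaw":0,"offset":[0,0,-0.001],"twist":[0,0,0]}

```text
time_s: 6.3
ee_pos: [0.5751, -0.2558, 0.0782]
eef_rot: [-3.11, -0.446, 0.0]
wrist_force: [0.1, 0.4, 0.1]
grip_width: 0.0001
grasp_force: 0.0
```

>>> play_rows:
  series:
    - {"jaw":0,"offset":[0,0,-0.001],"twist":[0,0,0]}
    - {"jaw":0,"offset":[0,0,-0.001],"twist":[0,0,0]}

```text
time_s: 6.5
ee_pos: [0.5751, -0.2558, 0.0772]
eef_rot: [-3.11, -0.446, 0.0]
wrist_force: [-0.1, 0.1, -0.2]
grip_width: 0.0001
grasp_force: 0.0
```

>>> play_rows:
  series:
    - {"jaw":0,"offset":[0,0,-0.0005],"twist":[0,0,0]}
    - {"jaw":0,"offset":[0,0,-0.0005],"twist":[0,0,0]}

```text
time_s: 6.7
ee_pos: [0.5751, -0.2558, 0.0767]
eef_rot: [-3.11, -0.446, 0.0]
wrist_force: [-0.8, -0.0, -0.5]
grip_width: 0.0001
grasp_force: 0.0
```

>>> play_rows:
  series:
    - {"jaw":0,"offset":[0,0,-0.0005],"twist":[0,0,0]}
    - {"jaw":0,"offset":[0,0,-0.001],"twist":[0,0,0]}

```text
time_s: 6.9
ee_pos: [0.5752, -0.2559, 0.0764]
eef_rot: [3.109, 0.446, 0.0]
wrist_force: [-2.0, 1.0, 6.2]
grip_width: -0.0001
grasp_force: 3.1
```

>>> play_rows:
  series:
    - {"jaw":0,"offset":[0,0,-0.0005],"twist":[0,0,0]}
    - {"jaw":0,"offset":[0,0,-0.0005],"twist":[0,0,0]}

```text
time_s: 7.1
ee_pos: [0.5752, -0.2559, 0.0764]
eef_rot: [3.109, 0.446, 0.001]
wrist_force: [-1.5, 0.7, 6.1]
grip_width: -0.0
grasp_force: 3.0
```

>>> play_rows:
  series:
    - {"jaw":0,"offset":[-0.0019,-0.0006,0],"twist":[0,0,0]}
    - {"jaw":0,"offset":[-0.0038,-0.0011,0],"twist":[0,0,0]}
    - {"jaw":0,"offset":[-0.0067,-0.002,0],"twist":[0,0,0]}
    - {"jaw":0,"offset":[-0.0096,-0.0029,0],"twist":[0,0,0]}

```text
time_s: 7.5
ee_pos: [0.5673, -0.2592, 0.0764]
eef_rot: [3.108, 0.445, 0.006]
wrist_force: [3.2, 1.3, 6.2]
grip_width: -0.0003
grasp_force: 2.7
```

Run:
```python
from h import *
s=snap('wrist','w5.png');import pickle;pickle.dump(s,open('w5.pkl','wb'))
st=readout.get_state();print(st['ee_pos'],st['wrist_force'])
p=s['pixels'].astype(int)
for x in (250,300,330):print([int(p[y,x].mean()) for y in range(130,240,3)])
q=pickle.load(open('w4.pkl','rb'))['pixels']
```

```text
[ 0.56674998 -0.25942506  0.0764028 ] [ 2.55278035 -0.03045073  5.46545309]
[98, 96, 101, 97, 98, 101, 101, 106, 107, 113, 155, 142, 149, 209, 210, 211, 212, 213, 187, 187, 191, 211, 214, 211, 212, 212, 212, 210, 210, 212, 212, 188, 185, 196, 212, 211, 211]
[95, 93, 100, 99, 96, 101, 98, 102, 102, 155, 159, 139, 152, 207, 209, 210, 211, 210, 191, 188, 185, 209, 210, 212, 209, 212, 214, 211, 211, 212, 199, 186, 185, 212, 213, 211, 211]
[91, 89, 91, 98, 97, 100, 98, 99, 97, 156, 152, 139, 153, 208, 208, 209, 208, 209, 210, 205, 183, 185, 183, 185, 186, 189, 187, 182, 181, 185, 181, 209, 211, 213, 211, 209, 211]
```

>>> play_rows:
  series:
    - {"jaw":0,"offset":[-0.0038,-0.0011,0],"twist":[0,0,0]}
    - {"jaw":0,"offset":[-0.0077,-0.0023,0],"twist":[0,0,0]}
    - {"jaw":0,"offset":[-0.0115,-0.0034,0],"twist":[0,0,0]}
    - {"jaw":0,"offset":[-0.0153,-0.0046,0],"twist":[0,0,0]}
    - {"jaw":0,"offset":[-0.0192,-0.0057,0],"twist":[0,0,0]}
    - {"jaw":0,"offset":[-0.0192,-0.0057,0],"twist":[0,0,0]}

```text
time_s: 8.15
ee_pos: [0.5473, -0.2653, 0.0764]
eef_rot: [3.108, 0.445, 0.004]
wrist_force: [0.9, 0.3, 6.4]
grip_width: 0.0004
grasp_force: 3.1
```

Run:
```python
from h import *
import pickle
st=readout.get_state();print(st['ee_pos'],st['wrist_force'])
s=snap('wrist','w6.png');pickle.dump(s,open('w6.pkl','wb'))
a=np.radians(16.6);u=np.array([np.cos(a),np.sin(a)]);v=np.array([-u[1],u[0]])
for f in ('w4','w5','w6'):
    s=pickle.load(open(f+'.pkl','rb'));p=s['pixels'].astype(int)
    # sample along line in riser frame: v=-.402, u from .50 to .56 at plate top height .0765
    for vv in (-.390,-.418):
        us=np.arange(.46,.55,.001);uv=proj(s,[np.r_[u*x+v*vv,.0765] for x in us])
        print(f,vv,[int(p[int(round(y)),int(round(x))].mean()) for x,y in uv])
```

```text
[ 0.54727368 -0.26526286  0.07640711] [0.93728415 0.33335789 6.36727826]
w4 -0.39 [141, 141, 172, 203, 220, 218, 217, 218, 215, 211, 209, 197, 179, 183, 192, 209, 211, 212, 209, 211, 212, 210, 212, 210, 211, 193, 185, 182, 184, 187, 213, 212, 211, 210, 213, 211, 211, 195, 183, 182, 184, 203, 213, 210, 210, 212, 210, 210, 212, 210, 209, 211, 181, 186, 185, 196, 212, 209, 210, 211, 210, 210, 190, 136, 147, 154, 153, 137, 98, 99, 94, 99, 95, 92, 93, 96, 96, 90, 62, 97, 89, 88, 89, 89, 33, 37, 36, 38, 36, 23, 22]
w4 -0.418 [141, 143, 147, 173, 176, 174, 173, 174, 174, 178, 174, 170, 147, 148, 150, 216, 213, 210, 210, 210, 211, 211, 211, 210, 210, 191, 188, 184, 183, 197, 212, 211, 211, 212, 212, 211, 213, 199, 185, 185, 192, 204, 213, 211, 211, 209, 209, 212, 212, 213, 212, 210, 184, 183, 185, 200, 212, 209, 209, 210, 209, 209, 184, 136, 150, 160, 155, 145, 101, 103, 100, 102, 101, 101, 97, 93, 100, 88, 63, 93, 90, 90, 88, 89, 39, 35, 40, 34, 42, 31, 34]
w5 -0.39 [110, 112, 112, 128, 135, 134, 136, 131, 133, 151, 203, 180, 180, 180, 196, 210, 208, 208, 209, 210, 209, 210, 211, 209, 213, 
[... 927 characters left out ...]
5, 209, 211, 210, 211, 211, 211, 209, 146, 140, 151, 153, 152, 156, 156, 157, 156, 156, 159, 155, 154, 150, 151, 146, 149, 152, 156, 152, 152, 151, 94, 87, 89, 92, 96, 95, 95, 91, 90, 93, 94, 95, 90, 30, 36, 31, 24, 25, 20, 25, 27, 15, 23, 5, 30, 18]
w6 -0.418 [212, 211, 210, 211, 210, 205, 184, 184, 184, 184, 210, 212, 210, 210, 212, 212, 211, 211, 182, 185, 185, 194, 214, 212, 211, 211, 212, 208, 210, 212, 211, 206, 185, 188, 186, 185, 212, 213, 212, 210, 208, 210, 204, 148, 142, 161, 159, 157, 152, 155, 154, 156, 155, 158, 158, 156, 156, 155, 153, 151, 154, 156, 160, 158, 158, 141, 90, 94, 103, 110, 110, 113, 108, 107, 106, 105, 102, 106, 32, 35, 30, 36, 27, 24, 30, 28, 27, 29, 1, 13, 30]
```

>>> play_rows:
  series:
    - {"jaw":0,"offset":[-0.0038,-0.0011,0],"twist":[0,0,0]}
    - {"jaw":0,"offset":[-0.0077,-0.0023,0],"twist":[0,0,0]}
    - {"jaw":0,"offset":[-0.0115,-0.0034,0],"twist":[0,0,0]}
    - {"jaw":0,"offset":[-0.0153,-0.0046,0],"twist":[0,0,0]}
    - {"jaw":0,"offset":[-0.0192,-0.0057,0],"twist":[0,0,0]}
    - {"jaw":0,"offset":[-0.0192,-0.0057,0],"twist":[0,0,0]}

```text
time_s: 8.8
ee_pos: [0.5281, -0.271, 0.0764]
eef_rot: [3.107, 0.445, 0.004]
wrist_force: [1.0, -0.1, 6.9]
grip_width: 0.0001
grasp_force: 3.1
```

```bash
cat > back.py <<'E'
from h import *
import pickle,sys
st=readout.get_state();print(st['time_s'],st['ee_pos'],st['wrist_force'])
s=snap('wrist',sys.argv[1]+'.png');pickle.dump(s,open(sys.argv[1]+'.pkl','wb'))
a=np.radians(16.6);u=np.array([np.cos(a),np.sin(a)]);v=np.array([-u[1],u[0]])
print('tool u,v',st['ee_pos'][:2]@u,st['ee_pos'][:2]@v)
p=s['pixels'].astype(int)
for vv in (-.384,-.390,-.398,-.418,-.425,-.433):
    us=np.arange(.44,.53,.0005);uv=proj(s,[np.r_[u*x+v*vv,.0765] for x in us])
    g=np.array([p[int(round(y)),int(round(x))].mean() for x,y in uv])
    m=np.where(g>175)[0]; print(vv,'back edge u',us[m.max()] if len(m) else None)
E
python3 back.py w7
```

```text
8.8 [ 0.52808862 -0.27102247  0.07639786] [ 1.02984142 -0.05107336  6.94106898]
tool u,v 0.4286512764606361 -0.41059572663290417
-0.384 back edge u 0.48300000000000004
-0.39 back edge u 0.48300000000000004
-0.398 back edge u 0.48300000000000004
-0.418 back edge u 0.5235000000000001
-0.425 back edge u 0.5230000000000001
-0.433 back edge u 0.5170000000000001
```

>>> play_rows:
  series:
    - {"jaw":0,"offset":[-0.0038,-0.0011,0.0002],"twist":[0,0,0]}
    - {"jaw":0,"offset":[-0.0077,-0.0023,0.0003],"twist":[0,0,0]}
    - {"jaw":0,"offset":[-0.0115,-0.0034,0.0003],"twist":[0,0,0]}
    - {"jaw":0,"offset":[-0.0149,-0.0044,0.0003],"twist":[0,0,0]}
    - {"jaw":0,"offset":[-0.0149,-0.0044,0.0003],"twist":[0,0,0]}

```text
time_s: 9.35
ee_pos: [0.5126, -0.2752, 0.0764]
eef_rot: [3.108, 0.445, 0.003]
wrist_force: [1.5, 0.1, 5.7]
grip_width: -0.0
grasp_force: 3.1
```

```bash
python3 back.py w8
python3 - <<'E'
from h import *
import pickle
pickle.dump(snap('top','t8.png'),open('t8.pkl','wb'))
s=pickle.load(open('w8.pkl','rb'));t=pickle.load(open('t8.pkl','rb'))
a=cv2.resize(t['pixels'][172:250,310:420],(440,312),interpolation=cv2.INTER_CUBIC)
b=cv2.resize(s['pixels'][:, :],(440,286) if 0 else (390,312))
cv2.imwrite('pics/c8.png',np.hstack([a,b])[:,:800,::-1])
E
```

```text
9.35 [ 0.51264643 -0.27522553  0.076422  ] [1.52960876 0.05223954 5.67195273]
tool u,v 0.41265191678290775 -0.4102119586403457
-0.384 back edge u 0.46950000000000003
-0.39 back edge u 0.46950000000000003
-0.398 back edge u 0.5215000000000001
-0.418 back edge u 0.522
-0.425 back edge u 0.5215000000000001
-0.433 back edge u 0.5175000000000001
```

View pics/c8.png

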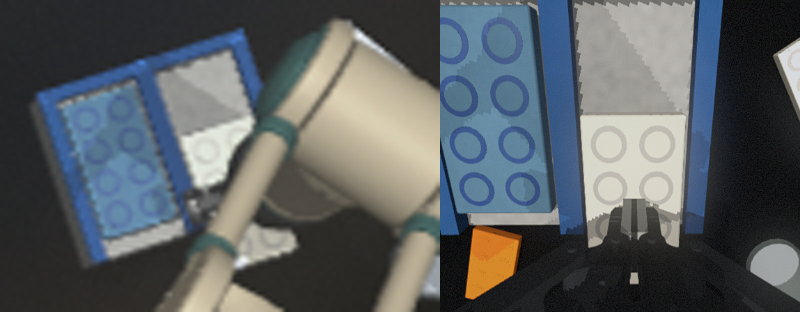

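The pictures show the plate slid out flat with its back edge at u=0.4695, which gives about 38 mm of overhang. The blue plate has not moved. Next I lift, open and go above the overhang.

>>> play_rows:
  series:
    - {"jaw":0,"offset":[0,0,0.005],"twist":[0,0,0]}
    - {"jaw":0,"offset":[0,0,0.03],"twist":[0,0,0]}
    - {"jaw":1,"offset":[0,0,0.06],"twist":[0,0,0]}
    - {"jaw":1,"offset":[-0.033,-0.008,0.06],"twist":[0,0,0]}
    - {"jaw":1,"offset":[-0.033,-0.008,0.06],"twist":[0,0,0]}
    - {"jaw":1,"offset":[-0.033,-0.008,0.06],"twist":[0,0,0]}
    - {"jaw":1,"offset":[-0.033,-0.008,0.06],"twist":[0,0,0]}
    - {"jaw":1,"offset":[-0.033,-0.008,0.06],"twist":[0,0,0]}

```text
time_s: 10.25
ee_pos: [0.4795, -0.2823, 0.1351]
eef_rot: [-3.109, -0.446, 0.001]
wrist_force: [-0.4, 0.4, -0.1]
grip_width: 0.0851
grasp_force: 0.0
```

```bash
python3 back.py w9
python3 - <<'E'
from h import *
print(arm.tcp_to_grasp,readout.get_state()['grip_width'],readout.get_state()['q'].round(2))
E
```

```text
10.25 [ 0.47947112 -0.28233221  0.13505448] [-0.40175137  0.40279325 -0.10997264]
tool u,v 0.3788289731764708 -0.4075446517494336
-0.384 back edge u 0.46950000000000003
-0.39 back edge u 0.46950000000000003
-0.398 back edge u 0.502
-0.418 back edge u 0.5015000000000001
-0.425 back edge u 0.49700000000000005
-0.433 back edge u 0.502
-0.0187 0.08554388071791613 [-0.66  0.32  1.69  0.    1.13  0.63]
```

View pics/w9.png

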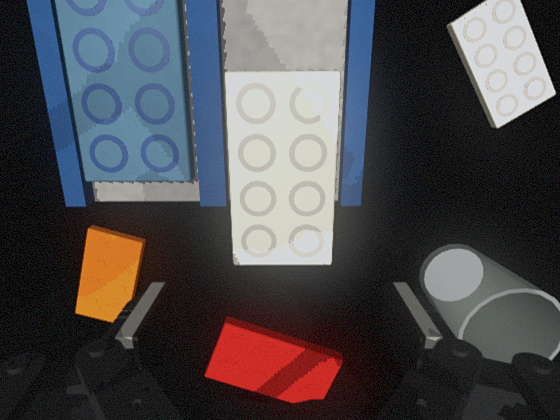

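The wrist view shows the overhang at rows 207–265, centred between the open fingers at (145,300) and (410,300). The beaker rim is right of the right finger at (455,330), so I check its clearance.

Run:
```python
from h import *
import pickle
s=pickle.load(open('w9.pkl','rb'))
a=np.radians(16.6);u=np.array([np.cos(a),np.sin(a)]);v=np.array([-u[1],u[0]])
for n,px,z in (('front L',(234,265),.0765),('front R',(332,265),.0765),('backL',(226,71),.0765),('backR',(338,71),.0765),('wallend',(212,207),.0755),('wallend2',(353,206),.0755),('deck edge',(140,202),.0645),('beaker rim left',(458,330),.085),('rim top',(510,288),.085),('beaker base left',(421,268),.003),('base bottom',(450,300),.003)):
    P=ray(s,px,z);print(n,(P[:2]@u).round(4),(P[:2]@v).round(4))
```

```text
front L 0.3599 -0.3795
front R 0.3597 -0.4391
backL 0.47 -0.3801
backR 0.4697 -0.4377
wallend 0.3965 -0.3682
wallend2 0.3968 -0.4499
deck edge 0.3966 -0.3225
beaker rim left 0.319 -0.5176
rim top 0.3482 -0.5442
beaker base left 0.3206 -0.5248
base bottom 0.2902 -0.5531
```

>>> play_rows:
  series:
    - {"jaw":1,"offset":[0,-0.0017,-0.02],"twist":[0,0,0]}
    - {"jaw":1,"offset":[0,-0.0017,-0.04],"twist":[0,0,0]}
    - {"jaw":1,"offset":[0,-0.0017,-0.06],"twist":[0,0,0]}
    - {"jaw":1,"offset":[0,-0.0017,-0.075],"twist":[0,0,0]}
    - {"jaw":1,"offset":[0,-0.0017,-0.084],"twist":[0,0,0]}
    - {"jaw":1,"offset":[0,-0.0017,-0.088],"twist":[0,0,0]}
    - {"jaw":1,"offset":[0,-0.0017,-0.088],"twist":[0,0,0]}

```text
time_s: 11.0
ee_pos: [0.4794, -0.2841, 0.0473]
eef_rot: [-3.109, -0.446, 0.001]
wrist_force: [-0.1, -0.5, 0.5]
grip_width: 0.0858
grasp_force: 0.0
```

```bash
python3 back.py w10
```

```text
11.0 [ 0.47936294 -0.28407792  0.04727555] [-0.09498266 -0.46455652  0.4646082 ]
tool u,v 0.3782265705161212 -0.4091867039354088
-0.384 back edge u 0.46950000000000003
-0.39 back edge u 0.53
-0.398 back edge u 0.53
-0.418 back edge u 0.53
-0.425 back edge u 0.53
-0.433 back edge u 0.46950000000000003
```

>>> play_rows:
  series:
    - {"jaw":0.75,"offset":[0,0,0],"twist":[0,0,0]}
    - {"jaw":0.72,"offset":[0,0,0],"twist":[0,0,0]}
    - {"jaw":0.6,"offset":[0,0,0],"twist":[0,0,0]}
    - {"jaw":0.6,"offset":[0,0,0],"twist":[0,0,0]}
    - {"jaw":0.6,"offset":[0,0,0],"twist":[0,0,0]}
  squeeze: 25

```text
time_s: 11.55
ee_pos: [0.4797, -0.2845, 0.0484]
eef_rot: [3.109, 0.446, 0.002]
wrist_force: [0.0, 0.4, 5.7]
grip_width: 0.0594
grasp_force: 30.2
```

>>> play_rows:
  series:
    - {"jaw":0.4,"offset":[0,0,0],"twist":[0,0,0]}
    - {"jaw":0.4,"offset":[0,0,0],"twist":[0,0,0]}
    - {"jaw":0.4,"offset":[0,0,0],"twist":[0,0,0]}
  squeeze: 60

```text
time_s: 11.85
ee_pos: [0.4797, -0.2845, 0.0486]
eef_rot: [3.109, 0.446, 0.002]
wrist_force: [-2.0, 0.5, 6.2]
grip_width: 0.0588
grasp_force: 64.1
```

>>> play_rows:
  series:
    - {"jaw":0.4,"offset":[0,0,0.001],"twist":[0,0,0]}
    - {"jaw":0.4,"offset":[0,0,0.003],"twist":[0,0,0]}
    - {"jaw":0.4,"offset":[0,0,0.006],"twist":[0,0,0]}
    - {"jaw":0.4,"offset":[0,0,0.01],"twist":[0,0,0]}
    - {"jaw":0.4,"offset":[0,0,0.015],"twist":[0,0,0]}
    - {"jaw":0.4,"offset":[0,0,0.02],"twist":[0,0,0]}

```text
time_s: 12.45
ee_pos: [0.4792, -0.2842, 0.0679]
eef_rot: [-3.11, -0.446, 0.0]
wrist_force: [-0.5, -0.1, -2.2]
grip_width: 0.0591
grasp_force: 64.7
```

Run:
```python
from h import *
import pickle
s=snap('wrist');pickle.dump(s,open('w11.pkl','wb'));sc=snap('scene');pickle.dump(sc,open('sc11.pkl','wb'))
a=s['pixels'];b=sc['pixels'][130:214,215:325]
cv2.imwrite('pics/c11.png',np.hstack([cv2.resize(a,(400,300)),cv2.resize(b,(393,300),interpolation=cv2.INTER_CUBIC)])[:,:,::-1])
st=readout.get_state();print({k:st[k] for k in('ee_pos','wrist_force','wrist_torque','grasp_force','grip_width')})
```

```text
{'ee_pos': array([ 0.47981637, -0.28465984,  0.06855932]), 'wrist_force': array([-0.31355436,  0.05366079, -2.39735564]), 'wrist_torque': array([0.02367423, 0.05404443, 0.02007533]), 'grasp_force': 64.69934463500977, 'grip_width': 0.05885343036578083}
```

View pics/c11.png

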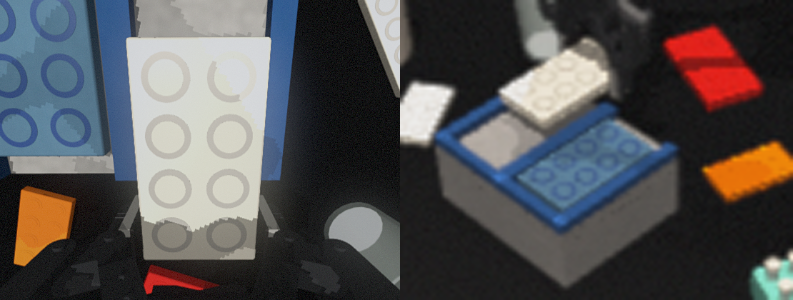

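The plate is lifted clear and looks level: wrist crop corners (127,38), (271,39), (255,260), (144,260), and the scene crop shows it above the riser. The blue plate is untouched. I check its tilt in the grip by PnP and take the stand pose from the top and wrist data.

```bash
cat > pose.py <<'E'
from h import *
def plate(s,st):
    im=s['pixels'].astype(int);m=((im.min(2)>95)).astype(np.uint8)
    g=cv2.cvtColor(s['pixels'],cv2.COLOR_RGB2GRAY)
    c0=np.array([(178,53),(379,55),(358,363),(202,363)],float)
    pts=cv2.cornerSubPix(g,c0.astype(np.float32).reshape(-1,1,2),(6,6),(-1,-1),(3,50,.01)).reshape(-1,2)
    obj=np.array([(.055,.03,0),(.055,-.03,0),(-.055,-.03,0),(-.055,.03,0)])
    ok,r,t=cv2.solvePnP(obj,pts.astype(float),np.array(s['mtx']),None)
    c,R=cam(s);Rw=R.T@cv2.Rodrigues(r)[0];pw=R.T@t.ravel()+c
    return pts,Rw,pw
E
python3 - <<'E'
from pose import *
import pickle
s=pickle.load(open('w11.pkl','rb'));st=readout.get_state()
pts,Rw,p=plate(s,st);print(pts,'\ncentre top',p,'rel tcp',p-st['ee_pos'],'x',Rw[:,0],'pitch',np.degrees(np.arcsin(Rw[2,0])),'roll',np.degrees(np.arcsin(Rw[2,1])),'yaw',np.degrees(np.arctan2(Rw[1,0],Rw[0,0])))
pr=cv2.solvePnP
# stand corners, wrist w1, subpixel
w=pickle.load(open('w1.pkl','rb'));g=cv2.cvtColor(w['pixels'],cv2.COLOR_RGB2GRAY)
c=cv2.cornerSubPix(g,np.float32([[257,186],[236,255],[269,265],[293,197]]).reshape(-1,1,2),(4,4),(-1,-1),(3,50,.01)).reshape(-1,2);print(c)
for z in (.06,.066,.072):
    P=np.array([ray(w,b,z)[:2] for b in c]);d=(P[1]-P[0]+P[2]-P[3]);print(z,P.round(4).tolist(),P.mean(0),np.degrees(np.arctan2(d[1],d[0])),[np.linalg.norm(P[j]-P[j-1]).round(4) for j in range(4)])
E
```

```text
[[177.07596   52.428074]
 [373.64435   51.056446]
 [355.5975   362.45593 ]
 [201.3555   362.9421  ]] 
centre top [ 0.51423631 -0.27250615  0.09283397] rel tcp [0.03441994 0.01215369 0.02427466] x [ 0.95628565  0.28799167 -0.05077953] pitch -2.910704292818137 roll -0.23114021143109223 yaw 16.760018094063327
[[256.85083 184.64552]
 [234.68398 254.81355]
 [269.7314  265.37418]
 [293.83142 196.76648]]
0.06 [[0.5089, 0.2202], [0.6023, 0.2213], [0.6021, 0.2668], [0.5089, 0.2656]] [0.55554709 0.24346171] 0.6932749449678088 [np.float64(0.0455), np.float64(0.0934), np.float64(0.0455), np.float64(0.0932)]
0.066 [[0.5075, 0.22], [0.5995, 0.2211], [0.5992, 0.266], [0.5074, 0.2648]] [0.55339495 0.24300061] 0.6932749449678147 [np.float64(0.0448), np.float64(0.092), np.float64(0.0448), np.float64(0.0918)]
0.072 [[0.506, 0.2199], [0.5967, 0.221], [0.5964, 0.2652], [0.5059, 0.2641]] [0.55124282 0.24253951] 0.6932749449678031 [np.float64(0.0442), np.float64(0.0907), np.float64(0.0442), np.float64(0.0905)]
```

>>> play_rows:
  series:
    - {"jaw":0.4,"offset":[0,0,0.015],"twist":[0,0,0]}
    - {"jaw":0.4,"offset":[0,0.005,0.04],"twist":[0,0,0]}
    - {"jaw":0.4,"offset":[0.002,0.015,0.06],"twist":[0,0,-0.02]}
    - {"jaw":0.4,"offset":[0.004,0.035,0.07],"twist":[0,0,-0.04]}
    - {"jaw":0.4,"offset":[0.006,0.065,0.07],"twist":[0,0,-0.06]}
    - {"jaw":0.4,"offset":[0.008,0.1,0.07],"twist":[0,0,-0.08]}
    - {"jaw":0.4,"offset":[0.01,0.135,0.07],"twist":[0,0,-0.1]}
    - {"jaw":0.4,"offset":[0.012,0.17,0.07],"twist":[0,0,-0.12]}
    - {"jaw":0.4,"offset":[0.014,0.205,0.07],"twist":[0,0,-0.14]}
    - {"jaw":0.4,"offset":[0.016,0.24,0.07],"twist":[0,0,-0.16]}
    - {"jaw":0.4,"offset":[0.018,0.275,0.07],"twist":[0,0,-0.18]}
    - {"jaw":0.4,"offset":[0.02,0.31,0.07],"twist":[0,0,-0.2]}

```text
time_s: 13.75
ee_pos: [0.499, 0.0272, 0.1377]
eef_rot: [3.139, 0.132, 0.0]
wrist_force: [0.3, -0.6, -3.0]
grip_width: 0.059
grasp_force: 65.4
```

>>> play_rows:
  series:
    - {"jaw":0.4,"offset":[0.002,0.035,0],"twist":[0,0,-0.01]}
    - {"jaw":0.4,"offset":[0.004,0.07,0],"twist":[0,0,-0.02]}
    - {"jaw":0.4,"offset":[0.006,0.105,0],"twist":[0,0,-0.03]}
    - {"jaw":0.4,"offset":[0.008,0.135,0],"twist":[0,0,-0.04]}
    - {"jaw":0.4,"offset":[0.01,0.165,-0.005],"twist":[0,0,-0.05]}
    - {"jaw":0.4,"offset":[0.012,0.19,-0.01],"twist":[0,0,-0.06]}
    - {"jaw":0.4,"offset":[0.013,0.205,-0.015],"twist":[0,0,-0.07]}
    - {"jaw":0.4,"offset":[0.0145,0.213,-0.02],"twist":[0,0,-0.078]}
    - {"jaw":0.4,"offset":[0.0146,0.2166,-0.025],"twist":[0,0,-0.078]}
    - {"jaw":0.4,"offset":[0.0146,0.2166,-0.03],"twist":[0,0,-0.078]}
    - {"jaw":0.4,"offset":[0.0146,0.2166,-0.03],"twist":[0,0,-0.078]}
    - {"jaw":0.4,"offset":[0.0146,0.2166,-0.03],"twist":[0,0,-0.078]}

```text
time_s: 14.95
ee_pos: [0.5138, 0.2415, 0.1075]
eef_rot: [3.141, 0.009, -0.001]
wrist_force: [0.4, -0.1, -1.8]
grip_width: 0.0587
grasp_force: 65.4
```

Run:
```python
from pose import *
import pickle
s=snap('wrist','w12.png');t=snap('top','t12.png');c=snap('scene','s12.png');pickle.dump((s,t,c),open('p12.pkl','wb'))
st=readout.get_state();R=cv2.Rodrigues(st['eef_rot'])[0]
print({k:st[k] for k in('time_s','ee_pos','wrist_force','wrist_torque','grasp_force','grip_width')},'yaw',np.degrees(np.arctan2(R[1,1],R[0,1])),R[:,2])
pts,Rw,p=plate(s,st);print(pts,'\nctr top',p,'pitch',np.degrees(np.arcsin(Rw[2,0])),'roll',np.degrees(np.arcsin(Rw[2,1])),'yaw',np.degrees(np.arctan2(Rw[1,0],Rw[0,0])))
# robust edges of plate in wrist image: line fits on bright mask
g=cv2.cvtColor(s['pixels'],cv2.COLOR_RGB2GRAY).astype(int)
for y in (60,80,100,130,160,200): 
    r=g[y];print(y,[int(x) for x in np.where(np.abs(np.diff(r))>30)[0]])
for x in (220,260,300,340):print('c',x,[int(y) for y in np.where(np.abs(np.diff(g[:,x]))>30)[0]])
```

```text
{'time_s': 15.1, 'ee_pos': array([0.51414814, 0.241932  , 0.10800632]), 'wrist_force': array([ 0.2777831 ,  0.05291201, -2.16119468]), 'wrist_torque': array([-0.03028751,  0.0472179 ,  0.00197624]), 'grasp_force': 65.36951780319214, 'grip_width': 0.05895609816767606} yaw -89.65476897740585 [ 6.49910642e-04  5.15319399e-05 -9.99999787e-01]
[[176.53625   52.726833]
 [378.33575   52.037468]
 [355.54785  362.24704 ]
 [200.96756  362.49713 ]] 
ctr top [0.54997325 0.24277394 0.13358295] pitch -0.9737318077786569 roll -0.07352443246295248 yaw 0.44553437521556194
60 [11, 175, 176, 378, 379]
80 [176, 177, 178, 377, 378]
100 [178, 179, 375, 376]
130 [181, 182, 373]
160 [2, 183, 184, 371]
200 [186, 187, 368]
c 220 [51, 52, 307, 308, 362, 363]
c 260 [51, 309, 310, 362, 363]
c 300 [51, 302, 303, 362, 363]
c 340 [50, 51, 289, 290, 362, 363]
```

Held level (about 1° pitch) and centred over the stand. I lower it, slowly near contact.

>>> play_rows:
  series:
    - {"jaw":0.4,"offset":[0,0.0005,-0.01],"twist":[0,0,0]}
    - {"jaw":0.4,"offset":[0,0.0005,-0.022],"twist":[0,0,0]}
    - {"jaw":0.4,"offset":[0,0.0005,-0.032],"twist":[0,0,0]}
    - {"jaw":0.4,"offset":[0,0.0005,-0.038],"twist":[0,0,0]}
    - {"jaw":0.4,"offset":[0,0.0005,-0.041],"twist":[0,0,0]}
    - {"jaw":0.4,"offset":[0,0.0005,-0.042],"twist":[0,0,0]}
    - {"jaw":0.4,"offset":[0,0.0005,-0.043],"twist":[0,0,0]}
    - {"jaw":0.4,"offset":[0,0.0005,-0.043],"twist":[0,0,0]}

```text
time_s: 15.9
ee_pos: [0.5141, 0.243, 0.0648]
eef_rot: [-3.142, -0.011, -0.001]
wrist_force: [0.5, -0.2, -2.6]
grip_width: 0.0589
grasp_force: 65.4
```

>>> play_rows:
  series:
    - {"jaw":0.4,"offset":[0,0,-0.001],"twist":[0,0,0]}
    - {"jaw":0.4,"offset":[0,0,-0.002],"twist":[0,0,0]}
    - {"jaw":0.4,"offset":[0,0,-0.002],"twist":[0,0,0]}

```text
time_s: 16.2
ee_pos: [0.5138, 0.2429, 0.0627]
eef_rot: [3.142, 0.011, 0.0]
wrist_force: [0.1, -0.6, -2.7]
grip_width: 0.059
grasp_force: 65.4
```

>>> play_rows:
  series:
    - {"jaw":0.4,"offset":[0,0,-0.001],"twist":[0,0,0]}
    - {"jaw":0.4,"offset":[0,0,-0.0015],"twist":[0,0,0]}
    - {"jaw":0.4,"offset":[0,0,-0.0015],"twist":[0,0,0]}

```text
time_s: 16.5
ee_pos: [0.5138, 0.2428, 0.0611]
eef_rot: [3.141, 0.011, -0.0]
wrist_force: [0.3, -0.0, -2.3]
grip_width: 0.0593
grasp_force: 65.4
```

>>> play_rows:
  series:
    - {"jaw":0.4,"offset":[0,0,-0.001],"twist":[0,0,0]}
    - {"jaw":0.4,"offset":[0,0,-0.001],"twist":[0,0,0]}

```text
time_s: 16.7
ee_pos: [0.5138, 0.2428, 0.06]
eef_rot: [3.141, 0.011, -0.0]
wrist_force: [-0.0, 0.5, -2.3]
grip_width: 0.0589
grasp_force: 65.4
```

>>> play_rows:
  series:
    - {"jaw":0.4,"offset":[0,0,-0.0007],"twist":[0,0,0]}
    - {"jaw":0.4,"offset":[0,0,-0.0007],"twist":[0,0,0]}

```text
time_s: 16.9
ee_pos: [0.5138, 0.2428, 0.0593]
eef_rot: [3.141, 0.011, -0.0]
wrist_force: [-0.5, -1.1, -2.6]
grip_width: 0.0587
grasp_force: 65.4
```

>>> play_rows:
  series:
    - {"jaw":0.4,"offset":[0,0,-0.0007],"twist":[0,0,0]}
    - {"jaw":0.4,"offset":[0,0,-0.0007],"twist":[0,0,0]}

```text
time_s: 17.1
ee_pos: [0.5139, 0.2429, 0.0587]
eef_rot: [3.142, 0.011, 0.0]
wrist_force: [-0.5, -0.7, -2.7]
grip_width: 0.0586
grasp_force: 65.4
```

>>> play_rows:
  series:
    - {"jaw":0.4,"offset":[0,0,-0.0005],"twist":[0,0,0]}
    - {"jaw":0.4,"offset":[0,0,-0.0005],"twist":[0,0,0]}

```text
time_s: 17.3
ee_pos: [0.5139, 0.2429, 0.0584]
eef_rot: [3.142, 0.011, 0.0]
wrist_force: [-0.9, -0.3, -1.0]
grip_width: 0.0591
grasp_force: 65.6
```

>>> play_rows:
  series:
    - {"jaw":0.4,"offset":[0,0,-0.0005],"twist":[0,0,0]}
    - {"jaw":0.4,"offset":[0,0,-0.0005],"twist":[0,0,0]}

```text
time_s: 17.5
ee_pos: [0.514, 0.2429, 0.0584]
eef_rot: [-3.142, -0.011, -0.001]
wrist_force: [-1.7, 0.0, 3.8]
grip_width: 0.059
grasp_force: 66.1
```

Run:
```python
from pose import *
s=snap('wrist');st=readout.get_state();print(st['wrist_force'],st['wrist_torque'],st['ee_pos'])
pts,Rw,p=plate(s,st);print(pts,'\nctr top',p,'pitch',np.degrees(np.arcsin(Rw[2,0])),'yaw',np.degrees(np.arctan2(Rw[1,0],Rw[0,0])))
```

```text
[-2.12224292 -0.29459447  5.21885609] [-0.19277044  0.28038717 -0.00540437] [0.51394422 0.24291507 0.05834693]
[[176.45149   52.67581 ]
 [378.99347   52.462044]
 [355.65466  362.24326 ]
 [201.27414  362.58478 ]] 
ctr top [0.54999724 0.24407927 0.0846144 ] pitch -0.6330160578164897 yaw 0.47175545140971503
```

>>> play_rows:
  series:
    - {"jaw":0.66,"offset":[0,0,0.0003],"twist":[0,0,0]}
    - {"jaw":0.68,"offset":[0,0,0.0003],"twist":[0,0,0]}
    - {"jaw":0.7,"offset":[0,0,0.0003],"twist":[0,0,0]}
    - {"jaw":0.74,"offset":[0,0,0.0003],"twist":[0,0,0]}
    - {"jaw":0.8,"offset":[0,0,0.0003],"twist":[0,0,0]}
    - {"jaw":0.95,"offset":[0,0,0.0003],"twist":[0,0,0]}
    - {"jaw":0.95,"offset":[0,0,0.0003],"twist":[0,0,0]}
  squeeze: 20

```text
time_s: 18.25
ee_pos: [0.514, 0.2429, 0.0579]
eef_rot: [3.141, 0.011, 0.0]
wrist_force: [-0.5, 0.5, 1.2]
grip_width: 0.0812
grasp_force: 0.0
```

Run:
```python
from pose import *
import pickle
s=snap('wrist','w14.png');st=readout.get_state();print(st['wrist_force'],st['grip_width'],st['ee_pos'])
pts,Rw,p=plate(s,st);print(pts,'\nctr top',p,'pitch',np.degrees(np.arcsin(Rw[2,0])),'yaw',np.degrees(np.arctan2(Rw[1,0],Rw[0,0])))
```

```text
[-0.09142371 -0.05375597 -0.44665695] 0.08134505749679559 [0.51392385 0.24288174 0.05788586]
[[175.45747   52.504353]
 [379.21844   51.791306]
 [355.76138  362.94693 ]
 [200.95822  363.56335 ]] 
ctr top [0.55005468 0.24412416 0.08467373] pitch -0.5735077620982967 yaw 0.5250632131126796
```

Released and still. I raise the tool straight up and away, then check the placing.

>>> play_rows:
  series:
    - {"jaw":0.95,"offset":[0,0,0.01],"twist":[0,0,0]}
    - {"jaw":0.95,"offset":[0,0,0.03],"twist":[0,0,0]}
    - {"jaw":0.95,"offset":[0,0,0.06],"twist":[0,0,0]}
    - {"jaw":0.95,"offset":[0,0,0.1],"twist":[0,0,0]}
    - {"jaw":0.95,"offset":[-0.04,-0.04,0.14],"twist":[0,0,0]}
    - {"jaw":0.95,"offset":[-0.08,-0.08,0.17],"twist":[0,0,0]}
    - {"jaw":0.95,"offset":[-0.1,-0.12,0.18],"twist":[0,0,0]}
    - {"jaw":0.95,"offset":[-0.12,-0.16,0.18],"twist":[0,0,0]}
    - {"jaw":0.95,"offset":[-0.12,-0.2,0.18],"twist":[0,0,0]}
    - {"jaw":0.95,"offset":[-0.12,-0.2,0.18],"twist":[0,0,0]}

```text
time_s: 19.3
ee_pos: [0.3926, 0.0391, 0.2395]
eef_rot: [3.139, 0.003, 0.004]
wrist_force: [0.5, 0.8, -0.1]
grip_width: 0.0813
grasp_force: 0.0
```

Run:
```python
from h import *
import pickle
S=pickle.load(open('s0.pkl','rb'))
for n in('top','scene'):
    s=snap(n,n+'_end.png')
    for nm,q,z in(('before',S[n],.0745),('after',s,.0865)):
        im=q['pixels'].astype(int);m=(im.min(2)>150).astype(np.uint8);k,l,st,ce=cv2.connectedComponentsWithStats(m)
        uv=proj(q,[.55,.243,z])[0];i=l[int(uv[1]),int(uv[0])]
        r=cv2.minAreaRect(cv2.findContours((l==i).astype(np.uint8),0,2)[0][0])
        print(n,nm,i,st[i],ray(q,ce[i],z).round(4),[ray(q,b,z)[:2].round(3).tolist() for b in cv2.boxPoints(r)])
    d=np.abs(s['pixels'].astype(int)-S[n]['pixels']).max(2)>60
    k,l,st,ce=cv2.connectedComponentsWithStats(d.astype(np.uint8));print([(st[j,4],ce[j].round().tolist()) for j in range(1,k) if st[j,4]>40])
print(readout.get_state()['time_s'],readout.get_state()['wrist_force'])
```

```text
top before 11 [197 198  15  29 411] [0.549  0.2426 0.0745] [[0.594, 0.264], [0.593, 0.22], [0.505, 0.22], [0.506, 0.263]]
top after 9 [193 194  20  36 701] [0.5493 0.2442 0.0865] [[0.605, 0.274], [0.603, 0.215], [0.494, 0.215], [0.496, 0.273]]
[(np.int32(200), [360.0, 203.0]), (np.int32(80), [365.0, 199.0]), (np.int32(322), [201.0, 211.0]), (np.int32(6827), [246.0, 325.0]), (np.int32(272), [283.0, 371.0]), (np.int32(44), [38.0, 388.0]), (np.int32(127), [296.0, 383.0]), (np.int32(100), [281.0, 390.0]), (np.int32(587), [19.0, 407.0]), (np.int32(215), [267.0, 408.0]), (np.int32(49), [312.0, 415.0])]
scene before 29 [320 263  39  27 529] [0.5522 0.2434 0.0745] [[0.595, 0.223], [0.498, 0.221], [0.507, 0.265], [0.601, 0.265]]
scene after 31 [315 257  50  35 927] [0.5525 0.2461 0.0865] [[0.605, 0.215], [0.483, 0.215], [0.498, 0.279], [0.615, 0.276]]
[(np.int32(1389), [376.0, 10.0]), (np.int32(73), [386.0, 15.0]), (np.int32(813), [529.0, 54.0]), (np.int32(803), [360.0, 82.0]), (np.int32(186), [552.0, 79.0]), (np.int32(42), [424.0, 116.0]), (np.int32(161), [430.0, 134.0]), (np.int32(60), [506.0, 128.0]), (np.int32(68), [521.0, 134.0]), (np.int32(91), [460.0, 138.0]), (np.int32(1076), [480.0, 171.0]), (np.int32(340), [248.0, 163.0]), (np.int32(80), [491.0, 158.0]), (np.int32(349), [451.0, 181.0]), (np.int32(492), [340.0, 272.0])]
19.4 [-0.26252264  0.16991612 -0.4416569 ]
```

The plate lies flat on the stand, within about 2 mm of centre, and nothing else moved. I hand it in.

```bash
python3 -c "
from rig import arm;print(arm.sign_off())"
```

```text
the job is handed in; nothing more can be done
None
```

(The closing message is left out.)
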